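# Set the filter selector of a forensic light source and start the lamp

### The job

The grey light source on the bench has a pointer lever that clicks round a ring of marks. With a fingertip, gently push the lever clockwise to the fifth click from the round dot (the fifth line mark after it) and leave it there; only then press the round start button beside it right down and let it come up again. Do not take the lever between the fingers, and leave everything standing round the unit where it is.

Things in the scene. Friction and masses are not known exactly. Their poses are not given: they have to be found in the camera images.
- unit: grey bench light source, a fixed box 150 (x) x 216 (y) x 55 mm (height) with a flat top panel; a 22 mm lamp outlet sticks out of its far side. It cannot be shifted. Origin at the centre of its underside; z up, x towards its far side, y to its left. Seen from above, the selector's axis is at (0, +36) mm and the start button at (-10, -78) mm in this frame.
- selector (a joint): angle of the selector lever in rad, growing clockwise seen from above. 0 is the end stop at the round dot; a click (stable rest) every 30 deg = 0.524 rad: 0, 0.524, 1.047, ... up to 4.712 (the other stop). Fifth click: 2.618 rad. At 0 the lever points 135 deg counter-clockwise from the unit's x axis. Between clicks it resists with up to 0.13 N m, then snaps forward by itself into the next rest. At the start it rests at the dot or at the first, second or third click.
- lever_tip (a point): point on top of the black selector lever, 50 mm from the turning axis and 2 mm short of its free end, on the white pointer line, 28 mm above the panel. The lever is an upright-sided bar 10 mm wide, from its 30 mm round hub (on a 46 mm skirt, 6 mm high) out to 52 mm from the axis, its sides reaching from 6 to 28 mm above the panel. Local x points outward along the lever, z up, y sideways (on its counter-clockwise side).
- dial_axis (a point): point on the selector's turning axis, level with the lever's top (28 mm above the panel)
- start (a joint): travel of the start button in m: 0 up, 0.006 fully down; its spring needs 5 N fully down and brings it back up
- start_top (a point): centre of the top face of the start button when up, a round bare-metal cap 28 mm across, standing 22 mm above the unit's panel in a black collar 44 mm across and 12 mm high; it is pressed straight down; this point moves with the cap
- petri: flat round clear petri dish with lid, 62 mm across, 14 mm high, close to the left side of the unit. Not to be moved. Origin at the centre of its underside.
- weight: small brass calibration weight, 18 mm across, 31 mm high, close to the right side of the unit. Not to be moved. Origin at the centre of its underside.
- tweezers: steel tweezers, 127x13x9 mm, lying in front of the unit, on the robot's side. Not to be moved. Origin at the centre of its underside.
- jar: white-lidded sample jar, 58 mm across, 62 mm high, left of the unit. Not to be moved. Origin at the centre of its underside.
- calc: pocket calculator, 118x68x11 mm, left of the unit. Not to be moved. Origin at the centre of its underside.
- pen_1: ball pen, 145 mm long, left. Not to be moved. Origin at the centre of its underside.
- marker_1: marker pen, 135 mm long, left. Not to be moved. Origin at the centre of its underside.

How it is judged:
On the way, in this order (a step that is already met when the one before it is completed fails the run):
1. the selector stands at the fifth click, the button still up (value of joint selector between 2.48799 and 2.74799 rad and value of joint start below 0.002 m), for 0.2 s.
2. the start button is pressed down (value of joint selector between 2.48799 and 2.74799 rad and value of joint start above 0.0045 m), for 0.05 s.
At the end, for the whole second after the job is handed in: the selector rests at the fifth click from the dot (150 deg, within 7 deg), and the start button has been pressed down at least 4.5 mm after that and is up again (value of joint selector between 2.48799 and 2.74799 rad and value of joint start below 0.0015 m and velocity of joint selector between -0.05 and 0.05 rad/s); the robot touches nothing.
It fails at once if the start button is pressed while the selector is not at the fifth click (value of joint start above 0.003 m and not (value of joint selector between 2.48799 and 2.74799 rad)).
It fails at once if the lever is taken between the fingers (x of the grasp point in the frame of lever_tip between -0.03 and 0.008 m and y of the grasp point in the frame of lever_tip between -0.006 and 0.006 m and z of the grasp point in the frame of lever_tip below 0.012 m).
It fails at once if the unit is struck with more than 40 N (contact force between any of the fingers, the arm and unit above 40 N).
It fails at once if a thing standing round the unit is shifted by more than 15 mm or lifted (distance of any of petri, weight, tweezers, jar, calc, pen_1, marker_1 from where it was at the start of the episode above 0.015 m).
It also fails if it takes over 64 s, if anything falls off the work surface, if the arm or the gripper's body presses on something with over 40 N, if the wrist force passes 120 N, or if a joint passes its speed limit or range.

### The arm

A 6-joint arm with a two-finger parallel gripper is mounted at the origin on a cart in front of the work surface, level with it; the furniture and walls round the work are solid. World frame = base frame: x ahead of the robot, y to its left, z up, the work surface at z = 0. Lengths are in m, angles in rad, forces in N, time in s.
With the tool pointing down it reaches from about 0.3 to 0.875 m from the base axis. Payload 6.4 kg.
Tool frame: the origin (TCP) lies midway between the tips of the shut fingers; the grasp point (between the pads) lies 19 mm behind it; x points along the fingers, y is the direction in which the jaws open and shut, and the axes are right-handed (so a half turn about x gives the same grasp; the last joint's range is limited). The gripper opens to 85 mm and grips with 20 to 120 N. Pads are 22 mm wide; open, the fingers measure 114 mm over their backs; the gripper's body (76 mm by 85 mm) begins 54 mm behind the grasp point. The pads swing forward as they close: fully open they stand 13 mm farther back than shut.
Start: joints at [-1.363, 0.181, 1.607, -0, 1.354, -0.206], TCP at [0.231, -0.526, 0.21] pointing down, gripper open.
Joint ranges: [-2.99, 2.99], [-0.89, 2.07], [0.3, 2.58], [-1.14, 4.28], [0, 2.63], [-3.12, 3.12]. Speed limits (rad/s): [2.57, 2.57, 3.01, 3.14, 3.14, 3.14].

### API

Orientations are given as a unit quaternion [w, x, y, z].
In Python, from bench import ctrl gives the robot as it stands.
- The arm moves only by the tool step_arm, never from a script. Its argument "motion" is a list of rows, each a list of 7 numbers: the shift along the tool's x, y, z in mm, then the turn, a rotation vector about the tool's x, y, z in degrees, then the closure in counts, from 0 (fully open) to 255 (shut). In form: [[tx, ty, tz, rx, ry, rz, hand], ...]. A call has 1 to 10 rows; each row is the pose to reach, as a shift and turn from the pose commanded when the call began, along the tool's axes at that moment; what a row does not reach only later rows make up. A row lasts 1/8 s, in which the tool goes at most 62.5 mm and 10.7 degrees, less where a joint would pass 70% of its speed; a pose out of reach is approached as far as the arm can. A call with a gripper value outside its range is refused whole. The fingers move at their own pace and stop on an object; the grip force is fixed at half the most. Time passes only in rows, so rows that repeat a pose let the fingers close. It gives the time, the measured TCP pose, the force and the opening at its end, in the units of the state.
- ctrl.get_obs(): the state, without advancing time (a new reading comes with each control period).
- ctrl.camera(name): name is "scene" or "top"; returns (picture, depth): 480x640x3 uint8, red, green, blue; 480x640 float32, m along the optical axis (not along the pixel's ray), 0 where there is no reading.
- ctrl.camera_info(name): a dict with "fx", "fy", "cx", "cy" (pixels), "T" (4x4, takes a point from camera to world coordinates). Camera axes: x right, y down, z forward; pixel columns grow to the right and rows downward; lengths in m; the calibration is good to about 2 mm. A picture is of the moment at which its call begins. camera_info takes no time and is no camera call.
- ctrl.hand_in(): hands the job in, once; it reports no verdict.
The state is a dict: "time_s": time; "q": joint angles; "dq": joint speeds; "joint_efforts": joint torques, N m; "eef_pos": TCP position; "eef_rot": TCP orientation; "wrist_force": force on the tool from outside, world axes, zero at the start; "torque": the same for the moment, N m; "opening": opening from 0.0 (shut) to 1.0 (fully open).
Only numpy, scipy, OpenCV 4.12 (cv2) and the standard library are available. Lean on these libraries where they do the work, as an engineer would, in place of code of your own. Each camera call takes 0.05 s, during which the arm holds its last target. There are 200 camera calls.

## Working session

There is one attempt and no reset: what is moved stays moved. The work goes in short steps, Python scripts to look and compute and a tool call to move; the robot and the scene stay as the last step left them, time stands still between calls to the robot, and variables do not carry over. Pictures are saved under pics/ and viewed, about 8 in all and at most 12, crops included, and the job is handed in when it is done.

Besides the shell and the picture viewer there is one more tool, called after "Call:" as a command line: name --pt "numbers of a row" for each row, then --argument value for the rest. step_arm: Moves the arm, as the interface text tells. Its arguments: {"type":"object","properties":{"motion":{"type":"array","items":{"type":"array","items":{"type":"number"}}}},"required":["motion"]}

```bash
mkdir -p pics
python3 - <<'E'
from bench import ctrl
import cv2,numpy as np
for n in ("top","scene"):
    p,d=ctrl.camera(n); cv2.imwrite(f"pics/{n}0.png",p[:,:,::-1]); np.save(f"pics/{n}0.npy",d)
    print(n,ctrl.camera_info(n))
print(ctrl.get_obs())
E
```

```text
top {'fx': 595.836330767289, 'fy': 595.836330767289, 'cx': 328.2449778682551, 'cy': 242.3039295124765, 'T': array([[ 0.00942732, -0.99760811,  0.06847764,  0.42465175],
       [-0.99994619, -0.00910863,  0.00496465,  0.12100721],
       [-0.00432904, -0.06852076, -0.9976403 ,  1.29414723],
       [ 0.        ,  0.        ,  0.        ,  1.        ]])}
scene {'fx': 571.1138435310165, 'fy': 571.1138435310165, 'cx': 320.69439114956515, 'cy': 243.5778293022166, 'T': array([[-0.6361368 , -0.35785338,  0.68357218, -0.53010386],
       [-0.7712046 ,  0.32239097, -0.54891486,  0.96207027],
       [-0.02394646, -0.87635896, -0.48106294,  0.78459769],
       [ 0.        ,  0.        ,  0.        ,  1.        ]])}
{'time_s': 0.1, 'q': array([-1.36330862e+00,  1.81493635e-01,  1.60789688e+00,  2.35796826e-05,
        1.35376206e+00, -2.06333554e-01]), 'dq': array([ 0.0010727 , -0.0023645 , -0.00260585,  0.00186483,  0.00045741,
       -0.00059886]), 'joint_efforts': array([ 1.10627800e-04, -4.45880914e+01, -3.52238488e+01, -3.37148604e-04,
        4.25034217e-03, -5.34832594e-06]), 'eef_pos': array([ 0.23111164, -0.52594989,  0.20876451]), 'eef_rot': array([ 0.14471286,  0.69203236,  0.1458159 , -0.69201671]), 'wrist_force': array([-0.21604965, -0.43441361,  0.10842099]), 'torque': array([-0.04726615, -0.00239753, -0.03450224]), 'opening': 1.0034618057578772}
```

View pics/top0.png

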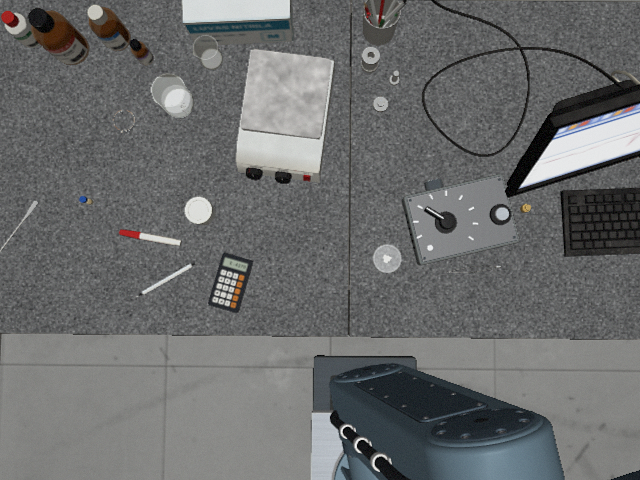

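View pics/scene0.png

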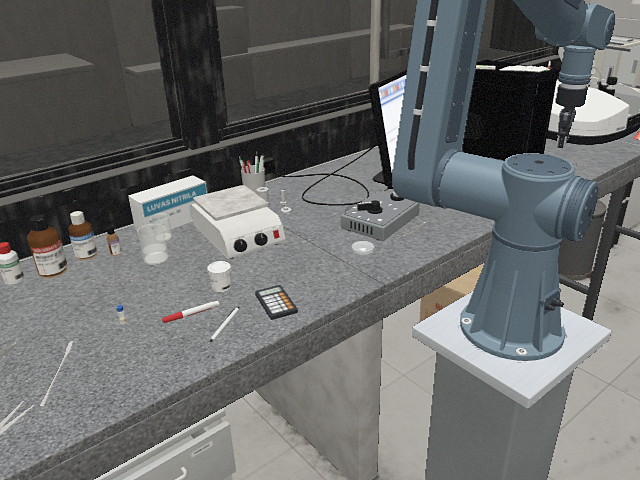

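The top view shows the unit at about (462,220), with the hub at (446,222), the lever tip near (427,210), the dot at (430,247) and the button at (502,214). The monitor is close on the right. I'll enlarge the unit to measure it.

```bash
cat > h.py <<'E'
import numpy as np
from bench import ctrl
def ray(name,u,v,z):
    c=ctrl.camera_info(name);T=c["T"]
    r=T[:3,:3]@np.array([(u-c["cx"])/c["fx"],(v-c["cy"])/c["fy"],1]);o=T[:3,3]
    return o+r*(z-o[2])/r[2]
E
python3 - <<'E'
import cv2,numpy as np
from h import *
p=cv2.imread("pics/top0.png");d=np.load("pics/top0.npy")
c=p[165:275,395:545];cv2.imwrite("pics/crop.png",cv2.resize(c,None,fx=5.333,fy=5.333,interpolation=cv2.INTER_CUBIC)[:600,:800])
for n,u,v,z in [("hub",446,221.5,.083),("tip",427.5,210,.083),("btn",502,213.5,.077),("dot",430,247.5,.055),("weight",527,208,.031),("petri",387,259,.014)]:
    P=ray("top",u,v,z);T=ctrl.camera_info("top")["T"]
    dz=d[int(v),int(u)];print(n,P.round(4),"z by depth",(T[2,3]+T[2,2]*dz+dz*(T[2,0]*(u-328)/596+T[2,1]*(v-242)/596)).round(4))
# plan view of the height map over everything near
E
```

```text
hub [ 0.5525 -0.1129  0.083 ] z by depth 0.0869
tip [ 0.5758 -0.0752  0.083 ] z by depth 0.0831
btn [ 0.5707 -0.2289  0.077 ] z by depth 0.08
dot [ 0.5008 -0.0848  0.055 ] z by depth 0.0558
weight [ 0.5885 -0.2954  0.031 ] z by depth 0.0297
petri [0.4777 0.0008 0.014 ] z by depth 0.011
```

View pics/crop.png

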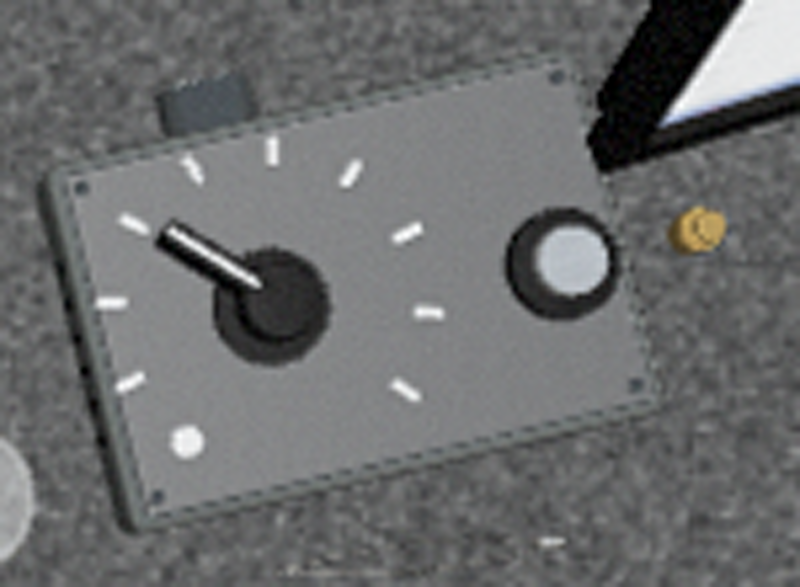

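The lever rests at the third line mark. Clockwise from the dot, the marks are at crop (130,382), (111,302), (134,223), (193,168), and the fifth at (272,150), so it needs two more clicks. I'll fit the unit's frame from these features.

Run:
```python
from h import *
k=lambda x,y,z: ray("top",395+(x+.5)/5.333-.5,165+(y+.5)/5.333-.5,z)[:2]
s=[k(x,y,.055) for x,y in [(82,187),(557,76),(637,384),(156,497)]]
print("screws",np.round(s,4),"centre",np.mean(s,0))
m=np.array([k(x,y,.055) for x,y in [(187,441),(130,382),(111,302),(134,223),(193,168),(272,150),(351,173),(407,233),(429,312),(405,390)]])
A=np.c_[2*m,np.ones(10)];c=np.linalg.lstsq(A,(m**2).sum(1),rcond=None)[0]
print("axis from marks",c[:2],"R",np.sqrt(c[2]+c[:2]@c[:2]));
print("mark angles",np.degrees(np.arctan2(*(m-c[:2]).T[::-1])).round(1))
print("skirt",k(270,306,.061),"hubtop",k(287,300,.083),"collar",k(560,264,.067),"cap",k(573,260,.077),"tip",k(168,231,.083))
e=s[0]-s[1]+s[3]-s[2];th=np.arctan2(e[1],e[0])-np.pi/2;print("yaw",np.degrees(th))
R=np.array([[np.cos(th),-np.sin(th)],[np.sin(th),np.cos(th)]]);C=np.mean(s,0)
print("axis",C+R@[0,.036],"btn",C+R@[-.01,-.078],"lever ang now/target",[np.degrees(th)+135-a for a in(90,150)])
o=ctrl.get_obs()
from scipy.spatial.transform import Rotation as Ro
print(Ro.from_quat(np.roll(o["eef_rot"],-1)).as_matrix().round(3))
```

```text
screws [[ 0.6008 -0.0431]
 [ 0.6464 -0.2298]
 [ 0.5252 -0.2597]
 [ 0.4793 -0.0719]] centre [ 0.56288568 -0.15112554]
axis from marks [ 0.55411466 -0.11632122] R 0.062037419472648334
mark angles [ 148.6  118.8   88.7   58.3   28.6   -1.2  -31.3  -61.3  -91.3 -121.3]
skirt [ 0.55385198 -0.11548066] hubtop [ 0.55391234 -0.11777041] collar [ 0.57060162 -0.22678087] cap [ 0.57100469 -0.22895788] tip [ 0.58008128 -0.07231544]
yaw 13.732995746789273
axis [ 0.55433937 -0.11615469] btn [ 0.57168857 -0.2292697 ] lever ang now/target [np.float64(58.73299574678927), np.float64(-1.2670042532107288)]
[[-0.     0.402 -0.916]
 [ 0.002 -0.916 -0.402]
 [-1.    -0.002 -0.   ]]
```

Three estimates agree to about 2 mm: axis (0.554,-0.116), button (0.571,-0.229), lever at 58.6° with its target at -1.3°. Before moving I'll check monitor clearance.

Run:
```python
from h import *
pts=[]
for n in("top","scene"):
    d=np.load(f"pics/{n}0.npy");c=ctrl.camera_info(n);v,u=np.nonzero(d>0);z=d[v,u]
    P=np.c_[(u-c["cx"])/c["fx"]*z,(v-c["cy"])/c["fy"]*z,z]@c["T"][:3,:3].T+c["T"][:3,3];pts.append(P)
P=np.vstack(pts)
for y0 in np.arange(-.6,.05,.05):
    s=P[(P[:,1]>y0)&(P[:,1]<y0+.05)&(P[:,2]>.1)&(P[:,0]>.4)&(P[:,0]<1)&(P[:,2]<.6)]
    print(y0.round(2),len(s),s[:,0].min().round(3) if len(s) else "",s[:,2].max().round(3) if len(s) else "")
```

```text
-0.6 0  
-0.55 9 0.996 0.197
-0.5 284 0.684 0.199
-0.45 838 0.668 0.391
-0.4 1495 0.651 0.391
-0.35 2411 0.634 0.392
-0.3 2560 0.614 0.394
-0.25 2665 0.605 0.392
-0.2 19 0.995 0.196
-0.15 21 0.996 0.196
-0.1 21 0.993 0.193
-0.05 163 0.96 0.197
0.0 143 0.946 0.196
```

Run:
```python
from h import *
pts=[]
for n in("top","scene"):
    d=np.load(f"pics/{n}0.npy");c=ctrl.camera_info(n);v,u=np.nonzero(d>0);z=d[v,u]
    P=np.c_[(u-c["cx"])/c["fx"]*z,(v-c["cy"])/c["fy"]*z,z]@c["T"][:3,:3].T+c["T"][:3,3]
    for z0 in np.arange(.1,.4,.05):
        s=P[(abs(P[:,2]-z0-.025)<.025)&(P[:,0]>.55)&(P[:,0]<.9)&(P[:,1]>-.4)&(P[:,1]<-.15)]
        if len(s):
            D=np.hypot(s[:,0]-.571,s[:,1]+.229);i=D.argmin()
            print(n,z0.round(2),len(s),"nearest",s[i].round(3),D[i].round(3),"max y",s[s[:,1].argmax()].round(3),"min x",s[s[:,0].argmin()].round(3))
```

```text
top 0.1 685 nearest [ 0.611 -0.241  0.107] 0.041 max y [ 0.629 -0.231  0.139] min x [ 0.611 -0.241  0.107]
top 0.15 778 nearest [ 0.619 -0.239  0.151] 0.05 max y [ 0.643 -0.228  0.199] min x [ 0.619 -0.239  0.151]
top 0.2 928 nearest [ 0.63  -0.233  0.201] 0.059 max y [ 0.652 -0.225  0.238] min x [ 0.63  -0.233  0.201]
top 0.25 1076 nearest [ 0.64  -0.233  0.25 ] 0.069 max y [ 0.665 -0.221  0.296] min x [ 0.64  -0.233  0.25 ]
top 0.3 1171 nearest [ 0.651 -0.226  0.306] 0.08 max y [ 0.675 -0.218  0.35 ] min x [ 0.651 -0.226  0.306]
top 0.35 2087 nearest [ 0.659 -0.224  0.35 ] 0.088 max y [ 0.682 -0.215  0.384] min x [ 0.659 -0.224  0.35 ]
scene 0.1 172 nearest [ 0.605 -0.235  0.101] 0.035 max y [ 0.63  -0.229  0.102] min x [ 0.605 -0.235  0.101]
scene 0.15 256 nearest [ 0.619 -0.233  0.153] 0.049 max y [ 0.631 -0.223  0.162] min x [ 0.619 -0.233  0.153]
scene 0.2 372 nearest [ 0.632 -0.231  0.205] 0.061 max y [ 0.65  -0.222  0.24 ] min x [ 0.632 -0.231  0.205]
scene 0.25 472 nearest [ 0.639 -0.223  0.258] 0.068 max y [ 0.651 -0.213  0.288] min x [ 0.639 -0.223  0.258]
scene 0.3 556 nearest [ 0.648 -0.222  0.301] 0.078 max y [ 0.669 -0.212  0.347] min x [ 0.648 -0.222  0.301]
scene 0.35 512 nearest [ 0.661 -0.228  0.354] 0.09 max y [ 0.673 -0.212  0.361] min x [ 0.661 -0.22   0.353]
```

The monitor leans back. Its nearest edge to the button is (0.605,-0.237) at z=0.10, so I'll tilt the tool for the press. First I'll go above the lever's counter-clockwise side with the fingers shut.

Call:
step_arm --pt "0 -295 -478 -125 0 0 255" --pt "0 -295 -478 -125 0 0 255" --pt "0 -295 -478 -125 0 0 255" --pt "0 -295 -478 -125 0 0 255" --pt "0 -295 -478 -125 0 0 255" --pt "0 -295 -478 -125 0 0 255" --pt "0 -295 -478 -125 0 0 255" --pt "0 -295 -478 -125 0 0 255" --pt "0 -295 -478 -125 0 0 255" --pt "0 -295 -478 -125 0 0 255"

```text
time_s: 1.35
eef_pos: [0.5515, -0.06, 0.209]
eef_rot: [0.645, 0.289, 0.646, -0.288]
wrist_force: [-0.1, -0.7, -0.2]
opening: -0.001
```

```bash
cat >> h.py <<'E'
from scipy.spatial.transform import Rotation as Ro
def to(pos,ax_x,ax_z):
    """print tool-frame shift (mm) and turn (deg) from the measured pose to the goal pose"""
    o=ctrl.get_obs();R=Ro.from_quat(np.roll(o["eef_rot"],-1))
    x=np.array(ax_x,float);x/=np.linalg.norm(x);z=np.array(ax_z,float);z-=x*(x@z);z/=np.linalg.norm(z)
    G=Ro.from_matrix(np.c_[x,np.cross(z,x),z])
    print("shift",(R.inv().apply(np.array(pos)-o["eef_pos"])*1e3).round(1),"turn",(R.inv()*G).as_rotvec(degrees=True).round(1))
AX=np.array([.5542,-.1162])
def push(theta,gap,r=.042,h=.011,z=.066):
    t=np.radians(theta);u=np.array([np.cos(t),np.sin(t)]);n=np.array([-u[1],u[0]])
    p=AX+r*u+(.005+h+gap)*n
    return [*p,z],[0,0,-1],[*(-n),0]
E
python3 - <<'E'
from h import *
o=ctrl.get_obs();print(o["eef_pos"],o["q"].round(2),Ro.from_quat(np.roll(o["eef_rot"],-1)).as_matrix().round(3))
to(*push(58.6,.014,z=.12)); to(*push(58.6,.014))
E
```

```text
[ 0.55153982 -0.06002201  0.20903009] [-0.32  0.14  1.66  0.    1.35 -1.05] [[-0.     0.745  0.667]
 [ 0.001  0.667 -0.745]
 [-1.     0.001 -0.001]]
shift [89.  -4.   2.9] turn [-16.8  -0.1  -0. ]
shift [143.   -4.    2.9] turn [-16.8  -0.1  -0. ]
```

Call:
step_arm --pt "0 -4 3 -8 0 0 255" --pt "40 -4 3 -17 0 0 255" --pt "85 -4 3 -17 0 0 255" --pt "85 -4 3 -17 0 0 255" --pt "85 -4 3 -17 0 0 255"

```text
time_s: 1.98
eef_pos: [0.55, -0.0693, 0.1259]
eef_rot: [0.68, 0.194, 0.679, -0.194]
wrist_force: [-0.1, -0.5, 1.2]
opening: -0.005
```

Run:
```python
from h import *
import cv2
p,d=ctrl.camera("top");a=cv2.resize(p[165:265,395:545],(600,400),interpolation=cv2.INTER_CUBIC)
p,d=ctrl.camera("scene");b=cv2.resize(p[140:260,310:460],(600,480),interpolation=cv2.INTER_CUBIC)
cv2.imwrite("pics/a1.png",cv2.resize(np.vstack([a,b])[:,:,::-1],None,fx=.68,fy=.68))
print(ctrl.get_obs()["eef_pos"]);to(*push(58.6,.014))
```

```text
[ 0.55075304 -0.0695892   0.12686851]
shift [60.9  3.9 -3. ] turn [-0.5  0.2 -0. ]
```

View pics/a1.png

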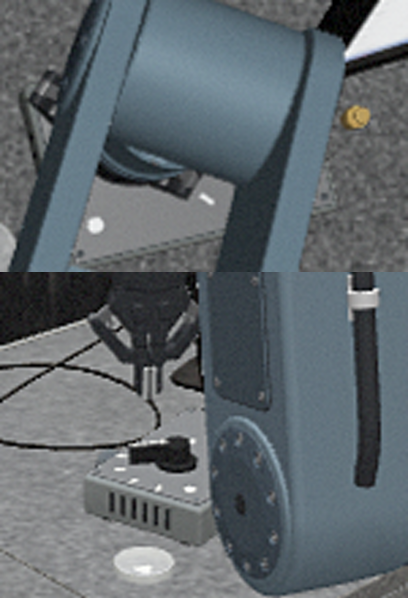

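The scene view shows the shut fingertip hanging over the panel on the near side of the lever; the top view is blocked by the arm. Going down beside the lever.

Call:
step_arm --pt "0 4 -3 0 0 0 255" --pt "30 4 -3 0 0 0 255" --pt "55 4 -3 0 0 0 255" --pt "60 4 -3 0 0 0 255" --pt "60 4 -3 0 0 0 255" --pt "60 4 -3 0 0 0 255"

```text
time_s: 2.82
eef_pos: [0.5499, -0.0644, 0.066]
eef_rot: [0.681, 0.194, 0.679, -0.194]
wrist_force: [0.1, -0.4, -0.1]
opening: 0.003
```

Run:
```python
from h import *
import cv2
p,d=ctrl.camera("scene");b=cv2.resize(p[140:260,310:460],(750,600),interpolation=cv2.INTER_CUBIC)
cv2.imwrite("pics/a2.png",b[:,:,::-1])
print(ctrl.get_obs()["eef_pos"])
for th in(58.6,55,50,45,42,38,34,30): print(th);to(*push(th,0 if th<58 else .014))
```

```text
[ 0.54976766 -0.06436563  0.06593736]
58.6
shift [-0.1  0.1  0.8] turn [-0.5  0.1 -0. ]
55
shift [-0.   1.1 17.4] turn [ 3.1  0.1 -0. ]
50
shift [-0.   2.2 21.2] turn [ 8.1  0.1 -0. ]
45
shift [-0.   2.9 25.1] turn [13.1  0.1 -0. ]
42
shift [-0.   3.1 27.4] turn [16.1  0.1 -0. ]
38
shift [ 0.   3.3 30.6] turn [20.1  0.1 -0.1]
34
shift [ 0.   3.2 33.7] turn [24.1  0.1 -0.1]
30
shift [ 0.   2.9 36.8] turn [28.1  0.1 -0.1]
```

View pics/a2.png

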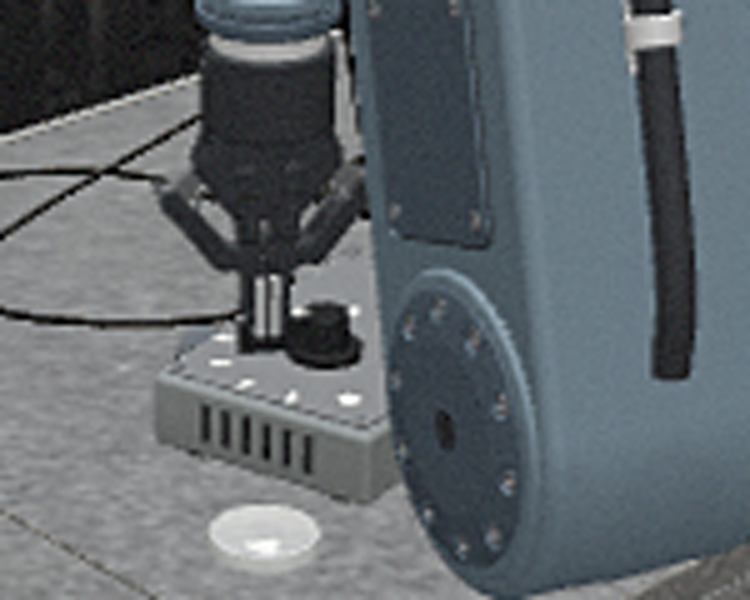

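The fingertip stands in front of the lever, clear of the hub, at about (265,330). Pushing slowly round to the fourth click.

Call:
step_arm --pt "0 0 8 0 0 0 255" --pt "0 0 13 0 0 0 255" --pt "0 1 17 3 0 0 255" --pt "0 2 20 6 0 0 255" --pt "0 2 22 9 0 0 255" --pt "0 3 24 12 0 0 255" --pt "0 3 26 14 0 0 255" --pt "0 3 28 17 0 0 255" --pt "0 3 29 18 0 0 255" --pt "0 3 29 18 0 0 255"

```text
time_s: 4.12
eef_pos: [0.5751, -0.077, 0.0646]
eef_rot: [0.641, 0.298, 0.641, -0.298]
wrist_force: [0.1, 0.4, 0.6]
opening: 0.001
```

Run:
```python
from h import *
import cv2
p,d=ctrl.camera("scene");b=cv2.resize(p[160:260,310:410],(600,600),interpolation=cv2.INTER_CUBIC)
cv2.imwrite("pics/a3.png",b[:,:,::-1])
print(ctrl.get_obs()["eef_pos"],ctrl.get_obs()["wrist_force"])
for th in(36,32,28,24,20,16,13,10,7): print(th);to(*push(th,0))
```

```text
[ 0.57502358 -0.07691618  0.06454951] [-0.51363516  0.65438853  0.51991477]
36
shift [-1.5  1.8  3.7] turn [ 4.2 -0.   0. ]
32
shift [-1.5  2.6  6.7] turn [ 8.2 -0.   0. ]
28
shift [-1.5  3.2  9.8] turn [12.2 -0.   0. ]
24
shift [-1.5  3.5 12.9] turn [16.2 -0.   0. ]
20
shift [-1.5  3.7 16. ] turn [20.2 -0.   0. ]
16
shift [-1.5  3.6 19.2] turn [24.2 -0.   0. ]
13
shift [-1.5  3.4 21.5] turn [27.2 -0.   0. ]
10
shift [-1.5  3.1 23.9] turn [30.2 -0.   0. ]
7
shift [-1.5  2.7 26.2] turn [33.2 -0.   0. ]
```

View pics/a3.png

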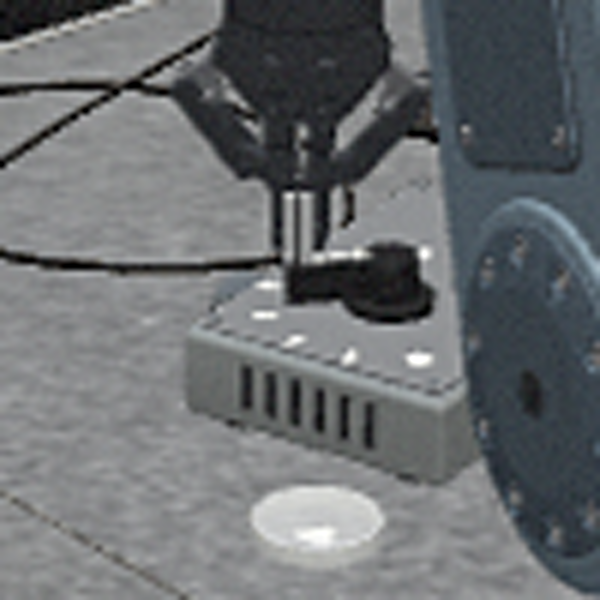

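The picture is ambiguous about where the lever is, so I'll project the candidate positions into it.

```bash
cat >> h.py <<'E'
def proj(name,P):
    c=ctrl.camera_info(name);T=c["T"];q=T[:3,:3].T@(np.array(P)-T[:3,3])
    return np.array([c["fx"]*q[0]/q[2]+c["cx"],c["fy"]*q[1]/q[2]+c["cy"]])
E
python3 - <<'E'
from h import *
f=lambda P:((proj("scene",P)-[310,160])*6).round(0)
for th in (58.6,43,38,28.6):
    t=np.radians(th);u=np.array([np.cos(t),np.sin(t)])
    print(th,"tip top",f([*(AX+.052*u),.083]),"tip bottom",f([*(AX+.052*u),.061]),"hub side top",f([*(AX+.016*u),.083]))
print("axis top",f([*AX,.083]),"tcp",f(ctrl.get_obs()["eef_pos"]),"tcp+20up",f(ctrl.get_obs()["eef_pos"]+[0,0,.02]))
E
```

```text
58.6 tip top [285. 262.] tip bottom [284. 303.] hub side top [357. 256.]
43 tip top [283. 250.] tip bottom [283. 291.] hub side top [357. 253.]
38 tip top [284. 246.] tip bottom [284. 287.] hub side top [357. 251.]
28.6 tip top [288. 239.] tip bottom [288. 280.] hub side top [358. 249.]
axis top [389. 254.] tcp [301. 298.] tcp+20up [301. 260.]
```

The hypotheses conflict, so I'll back off, lift the finger out of view and look at the lever directly.

Call:
step_arm --pt "0 0 -6 0 0 0 255" --pt "-30 0 -8 0 0 0 255" --pt "-60 0 -8 0 0 0 255" --pt "-60 0 -8 0 0 0 255" --pt "-60 0 -8 0 0 0 255"

```text
time_s: 4.8
eef_pos: [0.5692, -0.0704, 0.1239]
eef_rot: [0.641, 0.298, 0.642, -0.298]
wrist_force: [0.1, 0.4, -1.2]
opening: -0.003
```

Run:
```python
from h import *
import cv2
p,d=ctrl.camera("scene");b=cv2.resize(p[180:230,330:400],(700,500),interpolation=cv2.INTER_CUBIC)
cv2.imwrite("pics/a4.png",b[:,:,::-1])
f=lambda P:((proj("scene",P)-[330,180])*10).round(0)
for th in (58.6,28.6):
    t=np.radians(th);u=np.array([np.cos(t),np.sin(t)])
    print(th,"tip top",f([*(AX+.052*u),.083]),"tip bottom",f([*(AX+.052*u),.061]))
print(ctrl.get_obs()["eef_pos"])
```

```text
58.6 tip top [274. 237.] tip bottom [274. 305.]
28.6 tip top [280. 199.] tip bottom [280. 267.]
[ 0.56887052 -0.07028725  0.12338179]
```

View pics/a4.png

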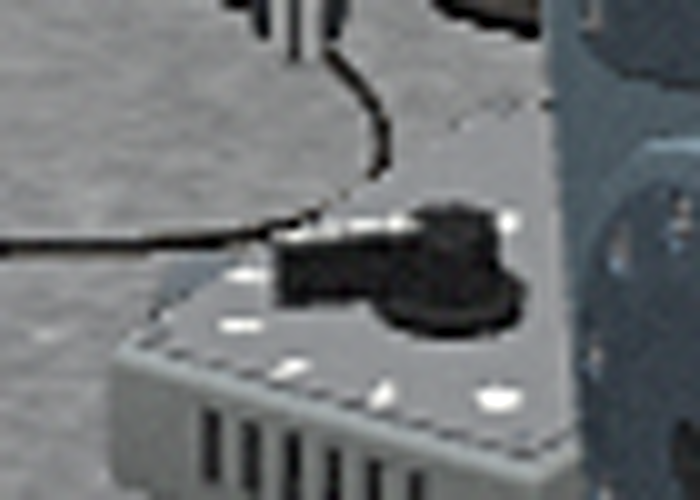

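The lever tip is at (275,237), exactly its old 58.6° rest. It was held just short of the ridge and sprang back, so the finger's effective half-width is less than the 11 mm I assumed. I'll go down again and push further.

Run:
```python
from h import *
to(*push(58.6,.010,z=.12));to(*push(58.6,.010,z=.067))
```

```text
shift [  3.4  -9.2 -12.3] turn [-18.5  -0.1   0. ]
shift [ 56.4  -9.1 -12.2] turn [-18.5  -0.1   0. ]
```

Call:
step_arm --pt "0 -9 -12 -9 0 0 255" --pt "0 -9 -12 -18 0 0 255" --pt "0 -9 -12 -18 0 0 255" --pt "30 -9 -12 -18 0 0 255" --pt "56 -9 -12 -18 0 0 255" --pt "56 -9 -12 -18 0 0 255" --pt "56 -9 -12 -18 0 0 255"

```text
time_s: 5.72
eef_pos: [0.5556, -0.0675, 0.0691]
eef_rot: [0.68, 0.195, 0.68, -0.195]
wrist_force: [0.7, -1.2, 0.2]
opening: -0.002
```

Run:
```python
from h import *
print(ctrl.get_obs()["eef_pos"],ctrl.get_obs()["wrist_force"])
for th in(58.6,55,50,46,42,38,34,31): print(th);to(*push(th,0))
```

```text
[ 0.55563532 -0.06749457  0.06908077] [ 0.67415669 -1.20967553  0.16497248]
58.6
shift [ 3.1 -0.2  8.2] turn [-0.5  0.  -0. ]
55
shift [ 3.1  0.7 10.8] turn [ 3.1  0.  -0. ]
50
shift [ 3.1  1.7 14.6] turn [ 8.1  0.  -0. ]
46
shift [ 3.1  2.3 17.7] turn [12.1  0.  -0. ]
42
shift [ 3.1  2.7 20.8] turn [16.1  0.  -0. ]
38
shift [ 3.1  2.9 23.9] turn [20.1  0.  -0. ]
34
shift [ 3.1  2.8 27.1] turn [24.1  0.  -0. ]
31
shift [ 3.1  2.6 29.4] turn [27.1  0.  -0. ]
```

Call:
step_arm --pt "2 0 6 0 0 0 255" --pt "2 1 10 3 0 0 255" --pt "2 1 13 6 0 0 255" --pt "2 2 15 9 0 0 255" --pt "2 2 17 11 0 0 255"

```text
time_s: 6.35
eef_pos: [0.5717, -0.0751, 0.0675]
eef_rot: [0.659, 0.259, 0.657, -0.259]
wrist_force: [-1.3, 0.2, -0.5]
opening: -0.002
```

Call:
step_arm --pt "0 0 2 3 0 0 255" --pt "0 0 4 5 0 0 255" --pt "0 0 6 7 0 0 255"

```text
time_s: 6.72
eef_pos: [0.5754, -0.0789, 0.0669]
eef_rot: [0.641, 0.299, 0.641, -0.299]
wrist_force: [-0.6, 0.1, -0.5]
opening: -0.004
```

Call:
step_arm --pt "0 0 2 3 0 0 255" --pt "0 0 4 6 0 0 255" --pt "0 0 6 8 0 0 255" --pt "0 0 6 8 0 0 255"

```text
time_s: 7.22
eef_pos: [0.5791, -0.0835, 0.0667]
eef_rot: [0.619, 0.342, 0.619, -0.342]
wrist_force: [0.1, -0.4, 0.1]
opening: -0.0
```

Run:
```python
from h import *
import cv2
p,d=ctrl.camera("scene");b=cv2.resize(p[180:230,330:400],(700,500),interpolation=cv2.INTER_CUBIC)
cv2.imwrite("pics/a5.png",b[:,:,::-1])
o=ctrl.get_obs();print(o["eef_pos"],o["wrist_force"])
f=lambda P:((proj("scene",P)-[330,180])*10).round(0)
print("tcp",f(o["eef_pos"]))
for th in (44,28.6):
    t=np.radians(th);u=np.array([np.cos(t),np.sin(t)])
    print(th,"tip top",f([*(AX+.052*u),.083]),"tip bottom",f([*(AX+.052*u),.061]))
for th in(31,28,24,20,16,13,10,7,4): print(th);to(*push(th,0))
```

```text
[ 0.57901842 -0.08337147  0.06660107] [-0.00124752  0.5998648   0.88424747]
tcp [308. 279.]
44 tip top [271. 218.] tip bottom [271. 286.]
28.6 tip top [280. 199.] tip bottom [280. 267.]
31
shift [ 0.6  3.8 -0.6] turn [ 1.2 -0.  -0. ]
28
shift [0.6 4.6 1.7] turn [ 4.2 -0.  -0. ]
24
shift [0.6 5.4 4.7] turn [ 8.2 -0.  -0. ]
20
shift [0.6 5.9 7.8] turn [12.2 -0.  -0. ]
16
shift [ 0.6  6.3 10.9] turn [16.2 -0.  -0. ]
13
shift [ 0.6  6.4 13.3] turn [19.2 -0.  -0. ]
10
shift [ 0.6  6.4 15.6] turn [22.2 -0.  -0. ]
7
shift [ 0.6  6.3 18. ] turn [25.2 -0.  -0. ]
4
shift [ 0.6  6.1 20.3] turn [28.2 -0.  -0. ]
```

View pics/a5.png

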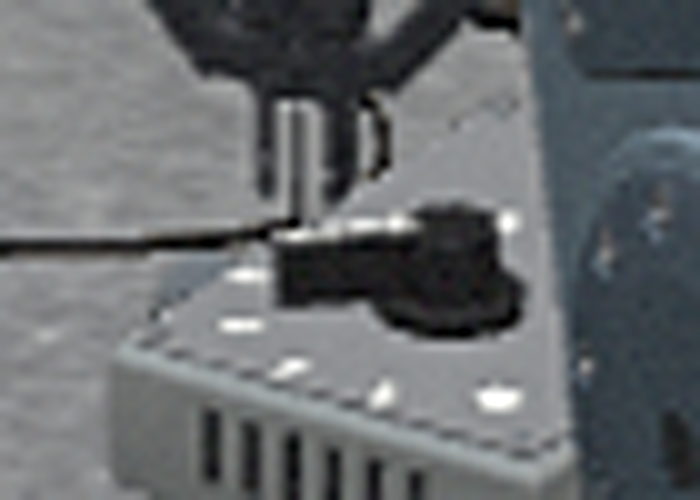

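This view settles it. The pads end at about (305,217), while the reported TCP projects to (308,279), so the finger passed above or behind the lever. I'll use depth to find the real fingertip.

Run:
```python
from h import *
p,d=ctrl.camera("scene");c=ctrl.camera_info("scene")
for v in range(186,212):
    out=[]
    for u in (357,359,360,361,362,364):
        z=d[v,u];P=c["T"][:3,:3]@np.array([(u-c["cx"])/c["fx"]*z,(v-c["cy"])/c["fy"]*z,z])+c["T"][:3,3]
        out.append(tuple((P*1e3).round().astype(int)) if z else None)
    print(v,*[tuple(map(int,x)) if x else None for x in out])
o=ctrl.get_obs();print(o["eef_pos"],o["q"])
```

```text
186 (585, -73, 137) (583, -79, 136) (581, -81, 136) (572, -77, 140) (565, -74, 143) (567, -83, 140)
187 (576, -65, 139) (581, -77, 135) (572, -72, 139) (574, -79, 136) (570, -78, 138) (566, -83, 137)
188 (584, -72, 132) (580, -76, 132) (573, -74, 135) (571, -75, 135) (568, -77, 135) (564, -80, 136)
189 (578, -67, 132) (579, -75, 129) (575, -76, 130) (569, -74, 133) (564, -73, 135) (569, -86, 129)
190 (584, -72, 125) (577, -73, 127) (577, -77, 126) (571, -76, 128) (570, -79, 128) (564, -81, 129)
191 (581, -70, 124) (576, -73, 125) (575, -75, 124) (576, -81, 122) (573, -81, 123) (560, -77, 128)
192 (583, -71, 120) (574, -71, 123) (572, -72, 123) (570, -75, 123) (566, -75, 124) (567, -84, 121)
193 (582, -70, 117) (576, -73, 118) (574, -75, 118) (571, -75, 119) (573, -81, 117) (569, -86, 117)
194 (576, -65, 117) (572, -69, 118) (576, -77, 114) (575, -80, 113) (573, -82, 114) (569, -85, 114)
195 (579, -68, 113) (572, -69, 115) (575, -76, 112) (571, -76, 113) (573, -82, 110) (564, -82, 113)
196 (582, -70, 108) (575, -71, 110) (574, -75, 109) (571, -76, 110) (569, -78, 110) (568, -85, 108)

[... 867 characters left out ...]
206 (581, -70, 76) (574, -71, 79) (578, -79, 75) (571, -76, 78) (573, -82, 75) (570, -88, 74)
207 (586, -74, 70) (578, -75, 73) (572, -73, 75) (573, -78, 73) (574, -84, 71) (571, -88, 71)
208 (586, -74, 67) (582, -79, 67) (573, -74, 71) (575, -81, 69) (571, -80, 70) (566, -84, 71)
209 (585, -73, 64) (577, -74, 67) (577, -79, 65) (576, -81, 65) (571, -80, 67) (568, -86, 66)
210 (595, -83, 54) (578, -75, 63) (571, -73, 66) (575, -81, 62) (575, -84, 61) (577, -95, 57)
211 (585, -73, 58) (585, -81, 55) (582, -83, 56) (584, -89, 53) (575, -85, 57) (573, -91, 56)
[ 0.57896777 -0.08330618  0.06656912] [-3.45701803e-01  3.67435867e-01  1.68758483e+00  3.21853042e-05
  1.08662228e+00 -9.07115073e-01]
```

Depth shows the real fingertip at z≈0.090, while the reported TCP is 0.067, so the tips end about 23 mm short of it. The finger swept over the lever's top without touching. I'll go back to the counter-clockwise side and work 23 mm lower.

Run:
```python
from h import *
to(*push(58.6,.012,z=.08));to(*push(58.6,.012,z=.05))
```

```text
shift [-13.4 -13.3 -29.1] turn [-26.4  -0.   -0. ]
shift [ 16.6 -13.3 -29.1] turn [-26.4  -0.   -0. ]
```

Call:
step_arm --pt "-14 0 0 0 0 0 255" --pt "-14 -13 -29 -9 0 0 255" --pt "-14 -13 -29 -18 0 0 255" --pt "-14 -13 -29 -26 0 0 255" --pt "-14 -13 -29 -26 0 0 255" --pt "5 -13 -29 -26 0 0 255" --pt "16 -13 -29 -26 0 0 255" --pt "17 -13 -29 -26 0 0 255" --pt "17 -13 -29 -26 0 0 255"

```text
time_s: 8.45
eef_pos: [0.5524, -0.0656, 0.0492]
eef_rot: [0.68, 0.194, 0.68, -0.194]
wrist_force: [-0.6, -0.1, 0.1]
opening: -0.002
```

Run:
```python
from h import *
import cv2
p,d=ctrl.camera("scene");c=ctrl.camera_info("scene")
b=cv2.resize(p[170:230,330:400],(700,600),interpolation=cv2.INTER_CUBIC);cv2.imwrite("pics/a6.png",b[:,:,::-1])
o=ctrl.get_obs();print(o["eef_pos"],o["wrist_force"],"tcp+23 in crop",(proj("scene",o["eef_pos"]+[0,0,.023])-[330,170])*10)
for v in range(198,216):
    out=[]
    for u in (360,362,364,366,368):
        z=d[v,u];P=c["T"][:3,:3]@np.array([(u-c["cx"])/c["fx"]*z,(v-c["cy"])/c["fy"]*z,z])+c["T"][:3,3]
        out.append((P*1e3).round().astype(int).tolist())
    print(v,*out)
```

```text
[ 0.55271015 -0.06572146  0.04962387] [-0.32759853  0.61974789  0.34440152] tcp+23 in crop [326.10642567 406.69224736]
198 [551, -54, 117] [542, -53, 120] [540, -58, 119] [538, -64, 118] [541, -75, 114]
199 [549, -52, 115] [544, -55, 116] [542, -60, 115] [539, -65, 114] [632, -164, 53]
200 [550, -52, 111] [552, -62, 108] [548, -66, 108] [543, -70, 108] [617, -149, 59]
201 [555, -57, 105] [541, -52, 111] [545, -63, 107] [547, -73, 103] [621, -153, 53]
202 [550, -52, 105] [547, -57, 105] [543, -62, 104] [545, -71, 101] [566, -99, 85]
203 [548, -51, 103] [548, -58, 101] [544, -63, 101] [541, -68, 100] [564, -98, 83]
204 [553, -55, 97] [545, -56, 99] [543, -62, 98] [550, -76, 91] [558, -92, 83]
205 [551, -54, 95] [549, -60, 94] [546, -64, 93] [542, -69, 93] [563, -97, 78]
206 [547, -50, 94] [545, -56, 93] [547, -66, 89] [546, -73, 87] [562, -96, 75]
207 [550, -53, 89] [546, -57, 89] [544, -63, 88] [537, -64, 90] [563, -97, 71]
208 [552, -55, 85] [547, -58, 86] [548, -67, 82] [542, -69, 84] [564, -98, 67]
209 [550, -53, 83] [545, -56, 84] [546, -65, 80] [541, -68, 81] [568, -102, 61]
210 [553, -55, 78] [548, -59, 78] [539, -58, 82] [573, -99, 57] [564, -98, 61]
211 [551, -54, 76] [546, -57, 77] [545, -64, 75] [572, -98, 54] [559, -94, 60]
212 [574, -75, 58] [576, -85, 54] [575, -92, 52] [566, -92, 55] [557, -91, 59]
213 [571, -72, 57] [565, -75, 58] [564, -82, 56] [557, -84, 58] [560, -94, 53]
214 [565, -67, 57] [560, -71, 58] [559, -77, 56] [554, -80, 57] [551, -86, 56]
215 [561, -63, 57] [564, -74, 52] [555, -73, 55] [550, -77, 56] [548, -83, 55]
```

View pics/a6.png

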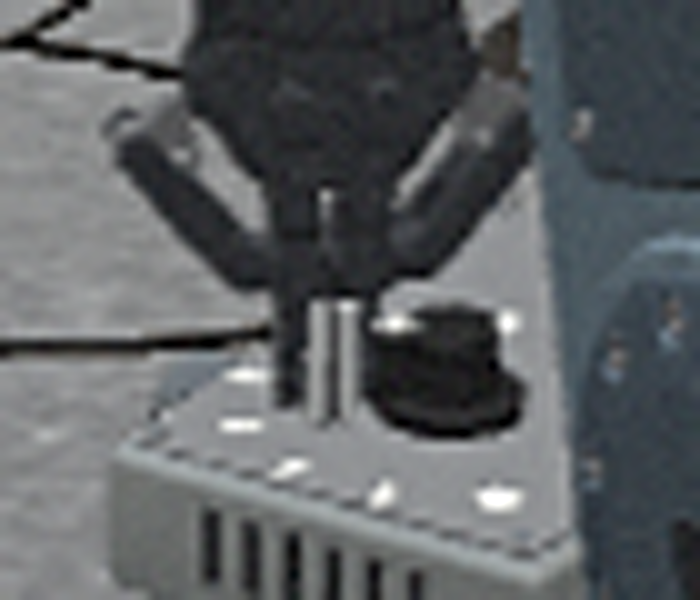

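The finger is now in front of the lever (pads ending at (330,420), true z≈0.074), hiding its outer end. I'll lower it 6 mm and push.

Call:
step_arm --pt "3 0 0 0 0 0 255" --pt "6 0 4 0 0 0 255" --pt "6 0 8 0 0 0 255" --pt "6 0 10 0 0 0 255" --pt "6 0 10 0 0 0 255"

```text
time_s: 9.12
eef_pos: [0.5613, -0.0711, 0.0437]
eef_rot: [0.68, 0.194, 0.68, -0.194]
wrist_force: [0.1, -0.3, 0.2]
opening: 0.001
```

Run:
```python
from h import *
print(ctrl.get_obs()["eef_pos"],ctrl.get_obs()["wrist_force"])
for th in(58.6,55,50,46,42,38,34,31): print(th);to(*push(th,0,z=.044))
```

```text
[ 0.56131925 -0.07109829  0.04367507] [ 0.07171612 -0.3356318   0.16496267]
58.6
shift [-0.3 -0.2  1.4] turn [-0.5  0.  -0. ]
55
shift [-0.3  0.7  4.1] turn [ 3.1  0.  -0. ]
50
shift [-0.3  1.8  7.9] turn [ 8.1  0.  -0. ]
46
shift [-0.3  2.4 11. ] turn [12.1  0.  -0. ]
42
shift [-0.3  2.7 14.1] turn [16.1  0.  -0. ]
38
shift [-0.3  2.9 17.2] turn [20.1  0.  -0. ]
34
shift [-0.3  2.8 20.3] turn [24.1  0.  -0. ]
31
shift [-0.3  2.6 22.7] turn [27.1  0.  -0. ]
```

Call:
step_arm --pt "0 0 2 0 0 0 255" --pt "0 1 4 3 0 0 255" --pt "0 2 6 6 0 0 255" --pt "0 2 8 8 0 0 255"

```text
time_s: 9.62
eef_pos: [0.5684, -0.073, 0.0434]
eef_rot: [0.664, 0.242, 0.665, -0.241]
wrist_force: [-1.0, 2.5, 1.6]
opening: 0.001
```

Call:
step_arm --pt "0 0 2 2 0 0 255" --pt "0 1 4 5 0 0 255" --pt "0 1 6 8 0 0 255"

```text
time_s: 10.0
eef_pos: [0.5745, -0.0766, 0.0436]
eef_rot: [0.646, 0.288, 0.646, -0.287]
wrist_force: [-0.5, 0.2, -0.1]
opening: -0.002
```

Call:
step_arm --pt "0 0 2 3 0 0 255" --pt "0 0 4 5 0 0 255" --pt "0 0 4 5 0 0 255"

```text
time_s: 10.38
eef_pos: [0.5772, -0.0799, 0.0437]
eef_rot: [0.633, 0.315, 0.633, -0.315]
wrist_force: [-0.0, -0.2, 0.6]
opening: -0.002
```

Run:
```python
from h import *
print(ctrl.get_obs()["eef_pos"],ctrl.get_obs()["wrist_force"])
for th in(38,28,24,20,16,12,9): print(th);to(*push(th,0,z=.044))
```

```text
[ 0.57715711 -0.07985794  0.04371909] [-0.00183524 -0.18397875  0.59845151]
38
shift [-0.3  1.5 -1.5] turn [-0.9  0.  -0. ]
28
shift [-0.3  3.8  6. ] turn [ 9.1  0.  -0. ]
24
shift [-0.3  4.3  9.1] turn [13.1  0.  -0. ]
20
shift [-0.3  4.6 12.2] turn [17.1  0.  -0. ]
16
shift [-0.3  4.7 15.3] turn [21.1  0.  -0. ]
12
shift [-0.3  4.6 18.5] turn [25.1  0.  -0. ]
9
shift [-0.3  4.3 20.8] turn [28.1  0.  -0. ]
```

The force rose to about 3 N and fell to nothing past the ridge, so the lever snapped to the fourth click. On to the fifth.

Call:
step_arm --pt "0 2 3 5 0 0 255" --pt "0 4 6 9 0 0 255" --pt "0 4 8 12 0 0 255" --pt "0 4 10 14 0 0 255"

```text
time_s: 10.88
eef_pos: [0.5862, -0.0847, 0.0436]
eef_rot: [0.59, 0.39, 0.59, -0.39]
wrist_force: [1.0, 3.1, 0.9]
opening: 0.002
```

Call:
step_arm --pt "0 0 2 3 0 0 255" --pt "0 0 4 5 0 0 255" --pt "0 0 5 7 0 0 255"

```text
time_s: 11.25
eef_pos: [0.5882, -0.0895, 0.0436]
eef_rot: [0.565, 0.425, 0.565, -0.425]
wrist_force: [0.7, 2.6, 1.0]
opening: -0.0
```

Call:
step_arm --pt "0 0 2 2 0 0 255" --pt "0 0 3 4 0 0 255" --pt "0 0 3 4 0 0 255"

```text
time_s: 11.62
eef_pos: [0.5887, -0.0931, 0.0435]
eef_rot: [0.55, 0.444, 0.55, -0.445]
wrist_force: [0.1, 0.4, -0.4]
opening: 0.003
```

Run:
```python
from h import *
print(ctrl.get_obs()["eef_pos"],ctrl.get_obs()["wrist_force"])
for th in(16,12,10,8): print(th);to(*push(th,0,z=.044))
```

```text
[ 0.58869531 -0.09313595  0.04353039] [ 0.12514299  0.44680236 -0.41159216]
16
shift [-0.5  2.3 -3.5] turn [-3.9  0.   0. ]
12
shift [-0.5  3.5 -0.6] turn [0.1 0.  0. ]
10
shift [-0.5  4.   0.9] turn [2.1 0.  0. ]
8
shift [-0.5  4.5  2.4] turn [4.1 0.  0. ]
```

Call:
step_arm --pt "0 1 2 2 0 0 255" --pt "0 2 3 3 0 0 255" --pt "0 2 3 3 0 0 255" --pt "0 2 -4 3 0 0 255" --pt "-20 2 -12 3 0 0 255" --pt "-60 2 -15 3 0 0 255" --pt "-110 2 -15 3 0 0 255" --pt "-110 2 -15 3 0 0 255"

```text
time_s: 12.62
eef_pos: [0.5912, -0.0778, 0.1604]
eef_rot: [0.542, 0.46, 0.535, -0.457]
wrist_force: [0.4, 0.6, -0.0]
opening: -0.004
```

Run:
```python
from h import *
import cv2
p,d=ctrl.camera("scene");b=cv2.resize(p[170:230,330:400],(700,600),interpolation=cv2.INTER_CUBIC)
for th,col in ((28.6,(255,0,0)),(-1.3,(0,255,0))):
    t=np.radians(th);u=np.array([np.cos(t),np.sin(t)]);q=(proj("scene",[*(AX+.05*u),.083])-[330,170])*10
    print(th,q); cv2.circle(b,tuple(int(x) for x in q),5,col,1)
cv2.imwrite("pics/a7.png",b[:,:,::-1]);print(ctrl.get_obs()["eef_pos"])
```

```text
28.6 [286.7402763  299.90050198]
-1.3 [334.52440718 270.11961482]
[ 0.58951492 -0.0773988   0.15753928]
```

View pics/a7.png

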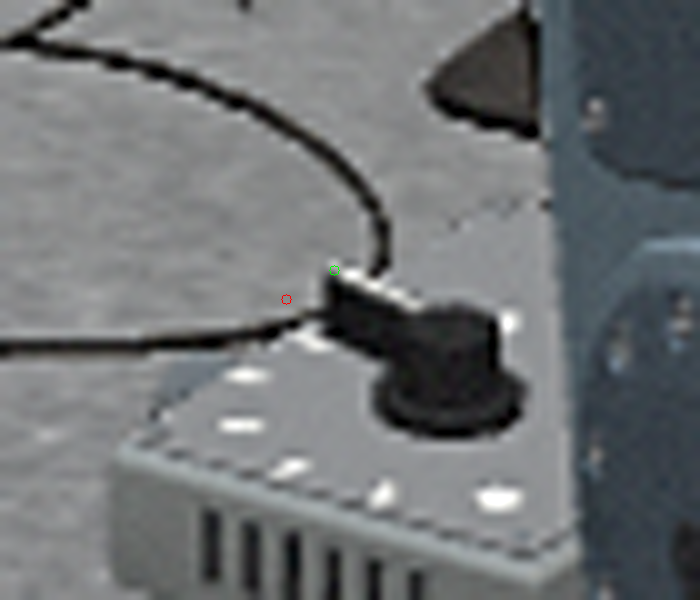

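The lever tip coincides with the green prediction for the fifth click. Now the button: I'll work out a hover with a 12° tilt that leans the gripper away from the monitor, allowing for the 23 mm tip offset.

```bash
cat >> h.py <<'E'
def btn(tz,tx=.573,ty=-.227,tilt=12):
    a=np.radians(tilt);x=np.array([np.sin(a),0,-np.cos(a)])
    return np.array([tx,ty,tz])+.023*x,x,[1,0,0]
E
python3 - <<'E'
from h import *
print(ctrl.get_obs()["q"].round(2))
to(*btn(.16,tx=.545));to(*btn(.135));
E
```

```text
[-0.33  0.27  1.61  0.    1.26 -0.49]
shift [ 20.1 -63.2 141.3] turn [-80.5  -9.6   8.3]
shift [ 45.3 -35.7 145.7] turn [-80.5  -9.6   8.3]
```

Call:
step_arm --pt "0 -40 20 -10 -1 1 255" --pt "10 -63 50 -20 -2 2 255" --pt "15 -63 80 -30 -3 3 255" --pt "20 -63 110 -40 -4 4 255" --pt "20 -63 141 -50 -6 5 255" --pt "20 -63 141 -60 -7 6 255" --pt "20 -63 141 -70 -8 7 255" --pt "20 -63 141 -80 -10 8 255" --pt "20 -63 141 -80 -10 8 255" --pt "20 -63 141 -80 -10 8 255"

```text
time_s: 13.92
eef_pos: [0.5476, -0.2263, 0.1333]
eef_rot: [0.776, 0.003, 0.631, -0.007]
wrist_force: [-0.8, 0.1, 0.1]
opening: -0.001
```

Run:
```python
from h import *
print(ctrl.get_obs()["eef_pos"],ctrl.get_obs()["q"].round(2))
to(*btn(.12));to(*btn(.095))
```

```text
[ 0.54761557 -0.2262933   0.13327636] [-0.66  0.17  1.8   0.14  1.01 -2.29]
shift [41.2 -0.1 22.3] turn [-0.7 -0.3  0.4]
shift [65.6 -0.  17.2] turn [-0.7 -0.3  0.4]
```

Call:
step_arm --pt "10 0 10 0 0 0 255" --pt "25 0 22 0 0 0 255" --pt "41 0 22 0 0 0 255" --pt "55 0 19 0 0 0 255" --pt "65 0 17 0 0 0 255" --pt "65 0 17 0 0 0 255" --pt "65 0 17 0 0 0 255"

```text
time_s: 14.8
eef_pos: [0.5779, -0.2276, 0.0739]
eef_rot: [0.776, 0.001, 0.631, -0.006]
wrist_force: [-0.0, 0.4, -0.2]
opening: -0.0
```

Run:
```python
from h import *
import cv2
o=ctrl.get_obs();print(o["eef_pos"],o["wrist_force"])
a,d=ctrl.camera("top");b,e=ctrl.camera("scene")
a=cv2.resize(a[165:265,395:545],(600,400),interpolation=cv2.INTER_CUBIC)
print("btn in scene",proj("scene",[.571,-.229,.077]))
b=cv2.resize(b[130:230,340:440],(400,400),interpolation=cv2.INTER_CUBIC)
cv2.imwrite("pics/b1.png",cv2.resize(np.hstack([a,b])[:,:,::-1],None,fx=.8,fy=.8))
to(*btn(.085))
```

```text
[ 0.57792772 -0.22760596  0.07389836] [-0.01997548  0.4377     -0.16670561]
btn in scene [397.54039159 191.95025191]
shift [11.4  0.8 -2.8] turn [-0.5 -0.2  0.5]
```

View pics/b1.png

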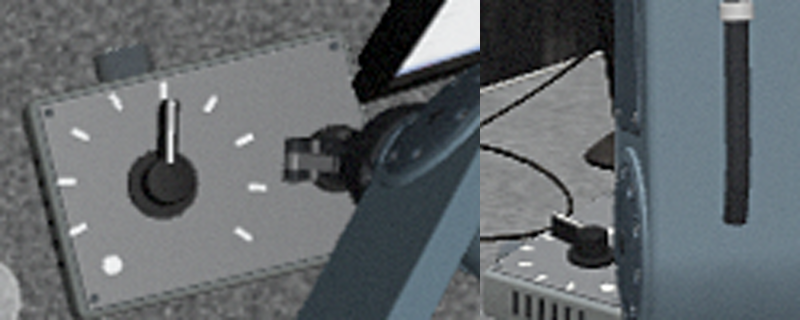

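From the top, the lever points at the fifth mark (165,90), counted from the dot at (112,265), and the gripper is clear of the monitor. The button is hidden, so I'll come down by force.

Call:
step_arm --pt "6 0 -1 0 0 0 255" --pt "11 0 -2 0 0 0 255" --pt "12 0 -2 0 0 0 255" --pt "12 0 -2 0 0 0 255"

```text
time_s: 15.4
eef_pos: [0.5781, -0.2273, 0.061]
eef_rot: [0.776, 0.001, 0.631, -0.006]
wrist_force: [0.2, 0.2, -0.4]
opening: 0.002
```

Call:
step_arm --pt "1 0 0 0 0 0 255" --pt "2 0 0 0 0 0 255" --pt "3 0 -1 0 0 0 255" --pt "3 0 -1 0 0 0 255"

```text
time_s: 15.9
eef_pos: [0.5777, -0.2273, 0.058]
eef_rot: [0.776, 0.001, 0.631, -0.006]
wrist_force: [0.6, 0.1, -0.1]
opening: -0.003
```

Call:
step_arm --pt "1 0 0 0 0 0 255" --pt "2 0 0 0 0 0 255" --pt "2 0 0 0 0 0 255"

```text
time_s: 16.27
eef_pos: [0.5783, -0.2275, 0.0563]
eef_rot: [0.776, 0.001, 0.631, -0.006]
wrist_force: [-1.9, 0.5, 2.2]
opening: 0.001
```

Call:
step_arm --pt "1 0 0 0 0 0 255" --pt "2 0 0 0 0 0 255" --pt "2 0 0 0 0 0 255"

```text
time_s: 16.65
eef_pos: [0.5787, -0.2274, 0.0542]
eef_rot: [0.776, 0.001, 0.631, -0.006]
wrist_force: [-2.2, -0.2, 3.4]
opening: 0.005
```

Call:
step_arm --pt "1 0 0 0 0 0 255" --pt "2 0 0 0 0 0 255" --pt "2 0 0 0 0 0 255"

```text
time_s: 17.02
eef_pos: [0.5791, -0.2275, 0.0523]
eef_rot: [0.776, 0.001, 0.631, -0.006]
wrist_force: [-4.0, 0.6, 3.9]
opening: 0.003
```

Call:
step_arm --pt "1 0 -0.3 0 0 0 255" --pt "1 0 -0.3 0 0 0 255"

```text
time_s: 17.27
eef_pos: [0.5791, -0.2275, 0.0513]
eef_rot: [0.776, 0.001, 0.631, -0.006]
wrist_force: [-2.3, -0.2, 5.0]
opening: -0.002
```

Call:
step_arm --pt "1 0 -0.3 0 0 0 255" --pt "1 0 -0.3 0 0 0 255"

```text
time_s: 17.52
eef_pos: [0.5792, -0.2275, 0.051]
eef_rot: [0.776, 0.001, 0.631, -0.006]
wrist_force: [-5.6, 1.7, 11.0]
opening: 0.004
```

The force jumped to 11 N and the travel stopped after about 6 mm, so the button is right down. Releasing and backing away.

Call:
step_arm --pt "0 0 0 0 0 0 255" --pt "-10 0 1 0 0 0 255" --pt "-30 0 0 0 0 0 255" --pt "-70 0 -5 0 0 0 255" --pt "-120 0 -30 0 0 0 255" --pt "-150 0 -80 0 0 0 255" --pt "-150 0 -140 0 0 0 255" --pt "-150 0 -180 0 0 0 255" --pt "-150 0 -180 0 0 0 255" --pt "-150 0 -180 0 0 0 255"

```text
time_s: 18.77
eef_pos: [0.3727, -0.2253, 0.1609]
eef_rot: [0.776, 0.001, 0.63, -0.006]
wrist_force: [0.4, 0.8, 0.3]
opening: -0.002
```

Run:
```python
from h import *
import cv2
a,d=ctrl.camera("top");p=cv2.imread("pics/top0.png")[:,:,::-1]
cv2.imwrite("pics/c1.png",cv2.resize(a[150:290,360:560],(800,560),interpolation=cv2.INTER_CUBIC)[:,:,::-1])
o=ctrl.get_obs();print(o["eef_pos"],o["wrist_force"],o["time_s"])
d0=np.load("pics/top0.npy")
print("cap depth before/after",np.median(d0[211:216,500:505]),np.median(d[211:216,500:505]))
```

```text
[ 0.37298706 -0.22521933  0.16088614] [ 0.39571393  0.58108109 -0.73479405] 18.825
cap depth before/after 1.2225207 1.222946
```

View pics/c1.png

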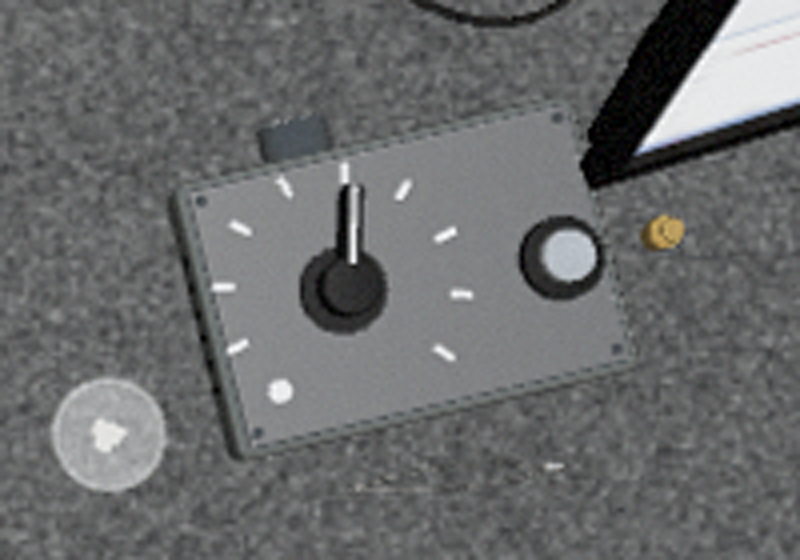

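The lever points at the fifth mark (345,170), the button at (570,255) is up again, and the dish, weight and tweezers are where they were. Handing in.

```bash
python3 -c "
from bench import ctrl
print(ctrl.hand_in())"
```

```text
the job is handed in; nothing more can be done
None
```

I pushed the lever clockwise with the shut fingertip from the third click to the fifth. I then pressed the start button right down, let it come up and handed the job in at about 19 s.

**Last checks:**
- **Lever:** in the final top picture it points at the fifth line mark.
- **Button:** it travelled about 6 mm before the force jumped to 11 N at the bottom. Its height afterwards is back to the starting value within 0.5 mm.
- **Surroundings:** the dish, weight and tweezers look unmoved. I did not re-check the jar, calculator or pens on the left, but the arm never went near them.
- **Robot:** it is clear of everything, with the wrist force at noise level.

**What disagreed:** depth showed the shut fingertips about 23 mm short of the reported TCP. Because of that, my first two sweeps passed above the lever without moving it. I allowed for the offset from then on.

**Remaining doubt:** in those two sweeps the grasp point went over the lever. If it is judged from the reported TCP rather than the real fingertips, that could count as taking the lever between the fingers, although the shut fingers never touched it then.

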